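# Fit the keyed pulley to the feed drive of the printing table

## Task

Fit the 80 mm belt pulley with the keyway (not the wider idler wheel) onto the upright shaft of the feed drive: set it over the shaft, gently turn it until its keyway finds the key, slide it down fully home on the shaft's shoulder and let go. Do not force it down onto the key, and leave everything else on the table where it is.

Things in the scene. Friction and masses are not known exactly. Their poses are not given: they have to be found in the camera images.
- pulley: aluminium belt pulley lying flat on the table, 0.35 kg give or take a third: grooved rim 80 mm across from its underside to 14 mm up, then a smooth round boss 44 mm across from 14 to 46 mm up (the part to grip, any direction). A bore 23 mm wide goes right through; one keyway 8.5 mm wide, 17 mm deep from the bore's axis, runs along the whole bore on the side of the pulley's own +x axis. Origin: centre of the underside; z up along the bore
- pulley_boss (a point): point on the pulley's axis, 38 mm above its underside: the height to grip the boss (fingertips up to 19 mm lower stay clear of the rim)
- drive: fixed grey gear unit, 110 x 110 mm and 45 mm high on a 150 x 130 mm foot, with a round motor (43 mm thick, its end 150 mm from the shaft axis) lying along its own +x; upright shaft through its middle. Origin: on the table, under the shaft axis; it does not move
- drive_seat (a point): on the shaft axis, 55 mm above the table: top of the shaft's shoulder (35 mm across), where the pulley's underside sits when home. From here the plain steel shaft, 20 mm across, rises 49 mm, its last 7 mm tapering to 10 mm across. The drive's brake holds the shaft: it does not turn
- key_level (a point): on the shaft axis, 22 mm above the shoulder: level of the top of the key, a bar 6 mm wide on the shaft's lowest 22 mm, out to 14.5 mm from the axis. A pulley not lined up rests on it. The key points to the drive's own +x (the motor's side) or up to 0.8 rad to either side of that; its exact angle is not measured. The keyway passes the key within about 0.1 rad
- idler: bystander: flat aluminium idler wheel, like the pulley but wider and lower: 100 mm across, 34 mm high, thin 30 mm boss, small round 13 mm bore without keyway; lies flat on the table beside the pulley (either side). Origin: centre of its underside
- long_block: bystander: long carved wooden printing block lying carving up, 177 x 45 mm, 63 mm high, origin at the centre of its underside
- small_block: bystander: square carved wooden printing block, 73 x 70 mm, 63 mm high, origin at the centre of its underside
- brush: bystander: brush lying on the table
- wrench: bystander: wrench lying on the table
- jar: bystander: closed jar 70 mm across, 90 mm high, origin under its centre
- bowl: bystander: steel bowl 110 mm across, 45 mm high, origin under its centre
- tape: bystander: roll of paper tape lying flat, 90 mm across, 24 mm high, origin under its centre

How it is judged (in metres and radians):
On the way, in this order (a step that is already met when the one before it is completed fails the run):
1. the pulley is upright over the shaft with the shaft's end in its bore (z of pulley in the frame of drive_seat between 0.004 and 0.043 m and horizontal distance between pulley and drive_seat below 0.005 m and angle between pulley's own z axis and vertical below 0.15 rad), for 0.1 s.
2. the pulley is home on the shoulder, its keyway over the key (z of pulley in the frame of drive_seat between -0.003 and 0.004 m and horizontal distance between pulley and drive_seat below 0.004 m and angle between pulley's own z axis and vertical below 0.06 rad), for 0.2 s.
At the end, for the whole second after the job is handed in: the pulley sits on the shaft, at rest, its underside within 4 mm above the shoulder, its axis within 4 mm of the shaft's, upright to 0.06 rad (all of step 2 and linear speed of pulley below 0.02 m/s); the robot touches nothing.
It fails at once if the pulley is pressed or knocked against the drive, shaft or key with more than 40 N (contact force between pulley and drive above 40 N).
It fails at once if the robot presses on the drive or its shaft with more than 25 N (contact force between any of the fingers, the arm and drive above 25 N).
It fails at once if something else on the table is moved by more than 30 mm (distance of any of idler, long_block, small_block, brush, wrench, jar, bowl, tape from where it was at the start of the episode above 0.03 m).
It also fails if it takes over 54 s, if anything falls off the work surface, if the arm or the gripper's body presses on something with over 40 N, if the wrist force passes 120 N, or if a joint passes its speed limit or range.

## Robot

A 6-joint arm with a two-finger parallel gripper is mounted at the origin on the work surface. World frame = base frame: x ahead of the robot, y to its left, z up, the work surface at z = 0. Lengths are in m, angles in degrees, forces in N, time in s.
With the tool pointing down it reaches from about 0.25 to 0.725 m from the base axis. Payload 9.7 kg.
Tool frame: the origin (TCP) lies at the very end of the fingers, on their centre line; the grasp point (between the pads) lies grasp_offset behind it (grasp_offset is the distance from the TCP to the grasp point, in m); z points along the fingers, y is the line along which they close (so a half turn about z gives the same grasp; the last joint's range is limited). The gripper opens to 85 mm and grips with 20 to 120 N. Pads are 22 mm wide; open, the fingers measure 114 mm over their backs; the gripper's body (76 mm by 85 mm) begins 54 mm behind the grasp point. The pads swing forward as they close: fully open they stand 13 mm farther back than shut.
Start: joints at [-64.343, 4.979, 10.078, 95.1, 0, 90], TCP at [0.238, -0.496, 0.231] pointing down, gripper open.
Joint ranges: [-179.16, 179.16], [-48.56, 103.87], [-65.8, 70.77], [-126.05, 130.52], [-82.76, 87.17], [-180, 180]. Speed limits (degrees/s): [127.2, 127.2, 147.25, 180, 180, 180].

## Interface

Orientations are given as [roll, pitch, yaw] about the fixed x, y, z axes, in that order (R = Rz(yaw) Ry(pitch) Rx(roll)).
In Python, from workcell import get_obs, camera, calibration, job_done, recognise, cut_out, mark_of, grasp_offset gives the robot as it stands.
- The arm moves only by the tool servo_tool, never from a script. Its argument "moves" is a list of rows, each a list of 3 entries, a list of its own where there are three numbers: the turn, a rotation vector about the tool's x, y, z in degrees, then the shift along the tool's x, y, z in m, then the opening in per cent of the stroke, from 0 (shut) to 100 (fully open). In form: [[[ax, ay, az], [x, y, z], claw], ...]. A call has 1 to 12 rows; each row shifts and turns the commanded pose from where the row before left it, along the tool's axes as they then stand; what a row does not reach is not made up. A row lasts 1/10 s, in which the tool goes at most 50 mm and 8.59 degrees, less where a joint would pass 70% of its speed; a pose out of reach is approached as far as the arm can. A call is refused whole if a number of a shift passes 0.05 or a number of a turn 8.59, either way. A call with a gripper value outside its range is refused whole. The fingers move at their own pace and stop on an object; "force" is the grip in N (left out, the last holds). Time passes only in rows, so rows that do not move let the fingers close. It gives the time, the measured TCP pose, the force, the opening and the grip force at its end, in the units of the state.
- get_obs(): the state, without advancing time (a new reading comes with each control period).
- camera(name): name is "scene" or "top" or "wrist"; returns (picture, depth): 400x640x3 uint8, red, green, blue; 400x640 float32, m along the optical axis (not along the pixel's ray), 0 where there is no reading.
- calibration(name): a dict with "camera_matrix" (3x3 intrinsics, pixels), "R" (3x3) and "t" (3): a world point X has camera coordinates R X + t. Camera axes: x right, y down, z forward; pixel columns grow to the right and rows downward; lengths in m; the calibration is good to about 2 mm. The wrist camera is an equidistant fisheye: a pixel r from the principal point sees the ray r / f radians off the axis. A picture is of the moment at which its call begins: read the wrist's pose just before it. calibration takes no time and is no camera call; for the wrist camera it gives the pose at the moment of the call.
- job_done(): hands the job in; it is judged then, once.
Trained networks look in the newest picture that a camera, given by its name, has taken for a name from the list of things; names that differ only in an ending like _2 or _b are one class to them, and where a whole thing is asked for, a point or a joint stands for the part that bears it (a point fixed in the world has none). Each returns a list of dicts, best first, with "score" (0 to 1); they miss things now and then, are a little off and sometimes report something else, mostly with a low value. They report only what shows in the picture. A call takes as long as a camera call.
- recognise(name, camera): "xyz" ([x, y, z] in m, in the coordinates of the camera as it stood for that picture, good to about 4 mm: the middle of the surface that is visible of it).
- cut_out(name, camera): "mask" (400x640 bool, what is visible of it).
- mark_of(name, camera): "xyz" ([x, y, z] in m, in the coordinates of the camera as it stood for that picture, good to about 4 mm: a listed point, or the origin of a listed thing).
The state is a dict: "time": time; "q": joint angles; "qd": joint speeds; "joint_efforts": joint torques, N m; "ee_pos": TCP position; "tcp_rot": TCP orientation; "wrist_force": force on the tool from outside, world axes, zero at the start; "torque": the same for the moment, N m; "opening": finger opening in m; "grasp_force": force on a finger pad.
Only numpy, scipy, OpenCV 4.12 (cv2) and the standard library are available. Lean on these libraries where they do the work, as an engineer would, in place of code of your own. Each camera call takes 0.05 s, during which the arm holds its last target. There are 200 camera calls.

## Working session

There is one attempt and no reset: what is moved stays moved. The work goes in short steps, Python scripts to look and compute and a tool call to move; the robot and the scene stay as the last step left them, time stands still between calls to the robot, and variables do not carry over. Pictures are saved under pics/ and viewed, at most 10 in all, crops included, and the job is handed in when it is done.

Besides the shell and the picture viewer there is one more tool, called by a JSON object that holds its "api" and its "payload". servo_tool: Moves the arm, as the interface text tells. Its arguments: {"type":"object","properties":{"moves":{"type":"array"},"force":{"type":"number"}},"required":["moves"]}

```bash
mkdir -p pics; ls; cat > h.py <<'E'
import numpy as np, cv2
from workcell import *
def toworld(c,p): 
    return c["R"].T@(np.array(p)-c["t"])
def pts(d,c,mask):
    v,u=np.nonzero(mask&(d>0)); z=d[v,u]; K=c["camera_matrix"]
    X=np.stack([(u-K[0,2])/K[0,0]*z,(v-K[1,2])/K[1,1]*z,z],1)
    return (X-c["t"])@c["R"],u,v
E
python3 - <<'E'
from h import *
print(get_obs(),grasp_offset)
for n in("top","scene"):
    im,d=camera(n);c=calibration(n);cv2.imwrite(f"pics/{n}0.png",im[...,::-1])
    np.savez(f"/tmp/{n}.npz",im=im,d=d)
    print(n,c["camera_matrix"].tolist(),c["t"])
    for k in("pulley","drive","idler","drive_seat","pulley_boss","key_level"):
        for r in mark_of(k,n)[:2]: print(n,k,r["score"],toworld(c,r["xyz"]).round(4))
print(get_obs()["time"])
E
```

```text
pics
{'time': 0.0, 'q': array([-6.43410421e+01,  5.01129828e+00,  1.00332326e+01,  9.51000213e+01,
       -3.13917734e-03,  8.99998994e+01]), 'qd': array([-0.02103273,  0.00191378, -0.02506915,  0.008267  , -0.00302788,
       -0.07169599]), 'joint_efforts': array([ 5.28429282e-04, -5.20384026e+01,  4.64804900e+01,  1.63408765e-02,
        7.58151396e-05,  1.78708154e-05]), 'ee_pos': array([ 0.23803941, -0.49555346,  0.23057024]), 'tcp_rot': array([-1.79921913e+02,  3.13903728e-03,  2.56590629e+01]), 'wrist_force': array([-0.2669833 ,  0.20533596, -0.57443949]), 'torque': array([-0.03843485,  0.04106708, -0.0400174 ]), 'grasp_force': 0.0, 'opening': 0.08551474398153773} 0.0187
top [[502.9166865569845, 0.0, 328.9470628447637], [0.0, 502.9166865569845, 198.01707669742734], [0.0, 0.0, 1.0]] [0.00784167 0.54648067 1.30399051]
top drive 0.72 [ 0.5826 -0.1789 -0.0013]
top idler 0.83 [ 0.5237  0.0654 -0.0023]
top drive_seat 0.94 [ 0.5902 -0.175   0.0553]
top pulley_boss 0.9 [0.5077 0.2589 0.0398]
top key_level 0.74 [ 0.5851 -0.1757  0.0755]
scene [[446.42926405311863, 0.0, 317.97259865108003], [0.0, 446.42926405311863, 196.74623826585469], [0.0, 0.0, 1.0]] [-0.38033893 -0.24250934  1.60095041]
scene pulley 0.83 [ 5.087e-01  2.578e-01 -2.000e-04]
scene drive 0.88 [ 0.5875 -0.1701 -0.0016]
scene drive 0.47 [ 0.3876 -0.3394 -0.0043]
scene idler 0.69 [0.5275 0.0628 0.0022]
scene drive_seat 0.62 [ 0.5866 -0.17    0.0562]
scene pulley_boss 0.64 [0.5102 0.26   0.0402]
scene pulley_boss 0.23 [ 0.3828 -0.3403  0.0027]
0.7
```

View pics/top0.png

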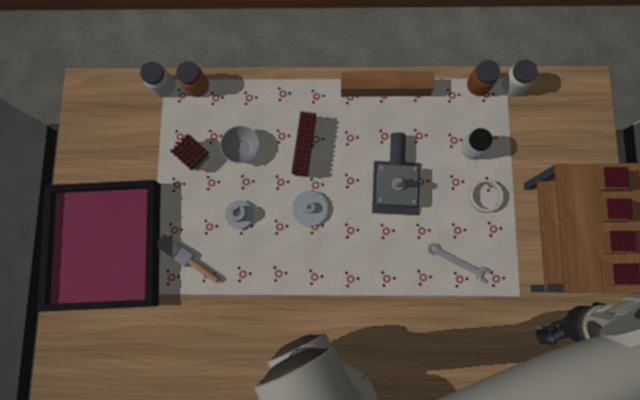

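```bash
python3 - <<'E'
from h import *
f=np.load("/tmp/top.npz");im,d=f["im"],f["d"];c=calibration("top")
P,u,v=pts(d,c,d>0)
def near(x,y,r,z0,z1):
    m=(np.hypot(P[:,0]-x,P[:,1]-y)<r)&(P[:,2]>z0)&(P[:,2]<z1); return m
from scipy.optimize import least_squares
for nm,x,y,r,z0,z1 in(("boss top",.508,.259,.045,.040,.055),("rim",.508,.259,.055,.01,.019),("shaft",.587,-.173,.03,.085,.115),("shoulder",.587,-.173,.03,.05,.062)):
    m=near(x,y,r,z0,z1);Q=P[m];
    if len(Q)<3: print(nm,len(Q));continue
    (cx,cy),R=cv2.minEnclosingCircle(Q[:,:2].astype(np.float32)*1000)
    print(nm,len(Q),Q.mean(0).round(4),cx,cy,R,Q[:,2].min(),Q[:,2].max())
m=near(.587,-.173,.3,.03,.07)&(np.abs(P[:,1]+.173)<.25)
B=np.zeros(d.shape,np.uint8)
hm=np.zeros(d.shape);hm[v,u]=P[:,2]
# drive box footprint
b=near(.587,-.173,.09,.04,.049);print(cv2.minAreaRect((P[b][:,:2]*1000).astype(np.float32)))
def crop(u0,u1,v0,v1,k):return cv2.resize(im[v0:v1,u0:u1,::-1],None,fx=k,fy=k,interpolation=cv2.INTER_CUBIC)
def pix(p):q=c["R"]@np.array(p)+c["t"];q=c["camera_matrix"]@q;return (q[:2]/q[2]).round().astype(int)
a=pix([.508,.259,.046]);e=pix([.587,-.173,.06]);print(a,e)
cv2.imwrite("pics/crops.png",np.hstack([crop(q[0]-30,q[0]+30,q[1]-30,q[1]+30,6) for q in(a,e)]))
E
```

```text
boss top 138 [0.5073 0.2593 0.0448] 507.8862609863281 259.9971923828125 22.55496597290039 0.040040639233105066 0.053156647055141525
rim 347 [0.5046 0.2568 0.0136] 510.4561462402344 258.0489807128906 42.80955123901367 0.010062206718040865 0.018937357004095504
shaft 49 [ 0.5824 -0.1739  0.0986] 583.8358154296875 -174.7536163330078 10.014009475708008 0.0854773753400852 0.10888425557078649
shoulder 69 [ 0.5801 -0.1747  0.0547] 583.0718994140625 -178.8504180908203 21.655893325805664 0.05008613251969805 0.06144654711025685
((602.6482543945312, -175.60342407226562), (110.15487670898438, 147.44827270507812), 87.58238220214844)
[236 212] [397 182]
```

View pics/crops.png

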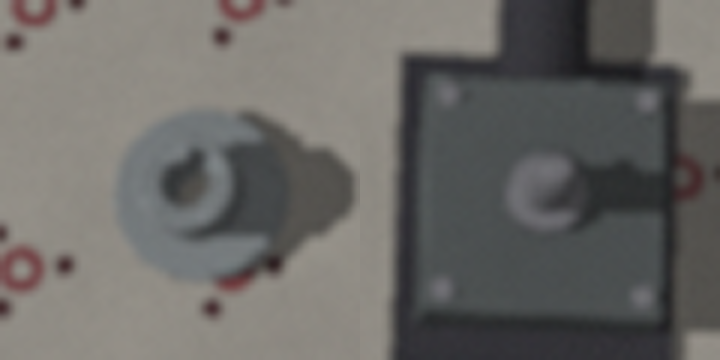

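The top picture shows the pulley at pixel (240,213) with its keyway facing roughly up (+x), the idler at (312,208), and the drive at (398,187) with its motor up. The crops show no key.

```bash
python3 - <<'E'
from h import *
c=calibration("wrist");o=get_obs()
from scipy.spatial.transform import Rotation as Ro
R=Ro.from_euler('xyz',o["tcp_rot"],degrees=True).as_matrix()
print(c["camera_matrix"],"cam pos in tool",R.T@(-c["R"].T@c["t"]-o["ee_pos"]),"axes in tool (cols)",R.T@c["R"].T)
E
```

```text
[[309.70691629   0.         318.88799579]
 [  0.         309.70691629 195.76653662]
 [  0.           0.           1.        ]] cam pos in tool [ 0.07102079 -0.00048406 -0.14345644] axes in tool (cols) [[-4.29281631e-04 -9.60954727e-01 -2.76705310e-01]
 [ 9.99999792e-01 -5.45838851e-04  3.44210531e-04]
 [-4.81807245e-04 -2.76705105e-01  9.60954761e-01]]
```

{"api": "servo_tool", "payload": {"moves": [[[0,0,0],[0.046,-0.02,0],100],[[0,0,0],[0.046,-0.02,0],100],[[0,0,0],[0.046,-0.02,0],100],[[0,0,0],[0.046,-0.02,0],100],[[0,0,0],[0.046,-0.02,0],100],[[0,0,0],[0.046,-0.02,0],100],[[0,0,0],[0.046,-0.02,0],100],[[0,0,0],[0.045,-0.02,0],100],[[0,0,0],[0,0,0],100],[[0,0,0],[0,0,0],100]]}}

```text
time: 1.7
ee_pos: [0.4994, -0.1925, 0.231]
tcp_rot: [-180.0, 0.0, 25.8]
wrist_force: [-1.0, -0.4, 0.7]
opening: 0.0854
grasp_force: 0.0
```

{"api": "servo_tool", "payload": {"moves": [[[0,0,0],[0.04,0.0,0],100],[[0,0,0],[0.04,0.0,0],100],[[0,0,0],[0,0,0],100],[[0,0,0],[0,0,0],100]]}}

```text
time: 2.1
ee_pos: [0.5707, -0.1597, 0.2307]
tcp_rot: [-180.0, 0.1, 25.6]
wrist_force: [0.7, 0.1, 0.2]
opening: 0.0849
grasp_force: 0.0
```

```bash
cat >> h.py <<'E'
def wproj(c,X):  # world -> fisheye pixel
    p=(c["R"]@np.atleast_2d(X).T).T+c["t"]; K=c["camera_matrix"]
    rh=np.hypot(p[:,0],p[:,1]); th=np.arctan2(rh,p[:,2])
    s=np.where(rh>1e-9,th/np.maximum(rh,1e-9),0)
    return np.stack([K[0,0]*s*p[:,0]+K[0,2],K[1,1]*s*p[:,1]+K[1,2]],1).astype(np.float32)
def ortho(im,c,cx,cy,z,half,n):  # rectified top view at height z: image right=+x, up=+y
    g=np.linspace(-half,half,n); X,Y=np.meshgrid(cx+g,cy-g)
    m=wproj(c,np.stack([X.ravel(),Y.ravel(),np.full(X.size,z)],1)).reshape(n,n,2)
    return cv2.remap(im,m[...,0],m[...,1],cv2.INTER_CUBIC)
def wpts(d,c):
    v,u=np.nonzero(d>0);z=d[v,u];K=c["camera_matrix"]
    a=(u-K[0,2])/K[0,0];b=(v-K[1,2])/K[0,0];th=np.hypot(a,b);s=np.where(th>1e-9,np.tan(th)/np.maximum(th,1e-9),1)
    P=np.stack([a*s*z,b*s*z,z],1);return (P-c["t"])@c["R"]
E
python3 - <<'E'
from h import *
c=calibration("wrist");im,d=camera("wrist");np.savez("/tmp/w1.npz",im=im,d=d,R=c["R"],t=c["t"])
print("cam",-c["R"].T@c["t"])
for k in("drive_seat","key_level","drive"):
    for r in mark_of(k,"wrist")[:2]: print(k,r["score"],toworld(c,r["xyz"]).round(4))
P=wpts(d,c)
for z0,z1 in((.1,.11),(.08,.1),(.072,.08),(.05,.06)):
    m=(np.hypot(P[:,0]-.585,P[:,1]+.175)<.03)&(P[:,2]>z0)&(P[:,2]<z1);print(z0,m.sum(),P[m].mean(0),P[m].min(0),P[m].max(0))
A=ortho(im,c,.585,-.175,.055,.07,560)[...,::-1]
cv2.imwrite("pics/w1.png",A)
E
```

```text
cam [ 0.63473544 -0.12855195  0.37414147]
drive_seat 0.92 [ 0.5868 -0.1748  0.0539]
key_level 0.9 [ 0.5821 -0.1768  0.0733]
drive 0.83 [ 0.5875 -0.1794  0.0018]
0.1 261 [ 0.58642904 -0.1742353   0.10332264] [ 0.5773727  -0.18271634  0.10003036] [ 0.59426821 -0.16576608  0.10668185]
0.08 160 [ 0.5893677  -0.17138545  0.09414032] [ 0.57576723 -0.18401455  0.08055542] [ 0.59606773 -0.16465577  0.09998053]
0.072 56 [ 0.59401171 -0.1757079   0.07688686] [ 0.58399096 -0.1842388   0.07200406] [ 0.59890247 -0.16464825  0.07990937]
0.05 403 [ 0.58954906 -0.16939972  0.05582344] [ 0.56867861 -0.19224908  0.05016262] [ 0.60363415 -0.15691072  0.05995364]
```

View pics/w1.png

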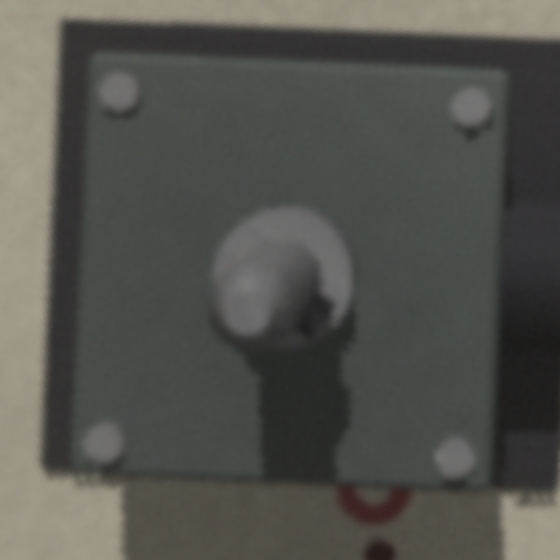

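The rectified view shows the shoulder centred near (282,277) and a dark bar, the key, at lower right near (320,310), about −40°. I'll check this against the depth and a model overlay.

```bash
python3 - <<'E'
from h import *
f=np.load("/tmp/w1.npz");c=calibration("wrist");c=dict(c,R=f["R"],t=f["t"]);im,d=f["im"],f["d"]
P=wpts(d,c);C=np.array([.5857,-.1742])
D=P[:,:2]-C;r=np.hypot(*D.T);m=(r>.0108)&(r<.016)&(P[:,2]>.062)&(P[:,2]<.08)
print(np.c_[np.degrees(np.arctan2(D[m,1],D[m,0])),r[m]*1000,P[m,2]*1000].round(1))
g=cv2.convertScaleAbs(im,alpha=2.0)
def draw(A,h,n,z0,ang):
    pass
n=390;half=.025;out=[]
A=ortho(g,c,C[0],C[1],.055,half,n)[...,::-1].copy();out.append(A.copy())
cam=-c["R"].T@c["t"]
def toimg(X): # world->ortho plane .055
    s=(cam[2]-.055)/(cam[2]-X[:,2]);q=cam[:2]+(X[:,:2]-cam[:2])*s[:,None]
    return np.c_[(q[:,0]-C[0]+half)/(2*half)*(n-1),(C[1]-q[:,1]+half)/(2*half)*(n-1)].round().astype(int)
t=np.linspace(0,2*np.pi,60)
for R,z,col in((.0175,.055,(0,255,0)),(.01,.055,(255,0,0)),(.005,.104,(0,255,255)),(.01,.097,(0,255,255))):
    cv2.polylines(A,[toimg(np.c_[C[0]+R*np.cos(t),C[1]+R*np.sin(t),0*t+z])],True,col)
a=np.radians(-45);
for z in(.055,.077):
    K=np.array([[.009,.003],[.0145,.003],[.0145,-.003],[.009,-.003]])@np.array([[np.cos(a),np.sin(a)],[-np.sin(a),np.cos(a)]])
    cv2.polylines(A,[toimg(np.c_[C+K,np.full(4,z)])],True,(0,0,255))
cv2.imwrite("pics/w2.png",np.hstack([out[0],A]))
E
```

```text
[[-24.4  15.3  62.9]
 [-27.7  14.7  62.8]
 [-23.4  11.6  62.2]
 [-23.8  12.6  65.2]
 [-26.2  13.4  65.6]
 [-26.1  14.3  68.8]
 [-21.8  11.3  67.8]
 [-22.5  12.2  70.5]
 [-25.9  12.9  70. ]
 [-25.4  13.8  73.5]
 [-25.9  14.7  75.9]
 [-20.5  10.9  72.9]
 [-21.4  11.8  75.4]
 [-23.5  12.5  76.4]
 [-24.6  13.4  78.2]
 [-27.6  14.1  77.7]
 [-21.5  11.3  78.9]
 [-25.2  12.   78.3]
 [-27.9  12.8  78.4]
 [-29.   13.6  79.9]
 [-33.3  14.4  77.5]
 [-29.7  11.4  77.9]
 [-30.9  12.3  79.2]
 [-34.7  13.1  77.7]
 [-36.5  13.9  78. ]
 [-38.1  14.8  78.1]
 [-34.   10.9  77.9]
 [-35.8  11.8  78.4]
 [-37.2  12.6  79.2]
 [-40.6  13.5  77.5]
 [-43.5  14.5  76. ]
 [-42.1  11.4  76.9]
 [-41.7  12.2  78.8]
 [-43.8  13.2  78.4]
 [-45.4  14.1  78.2]
 [-46.1  11.   77.6]
 [-48.1  12.   77.1]
 [-48.9  12.9  77.5]]
```

View pics/w2.png

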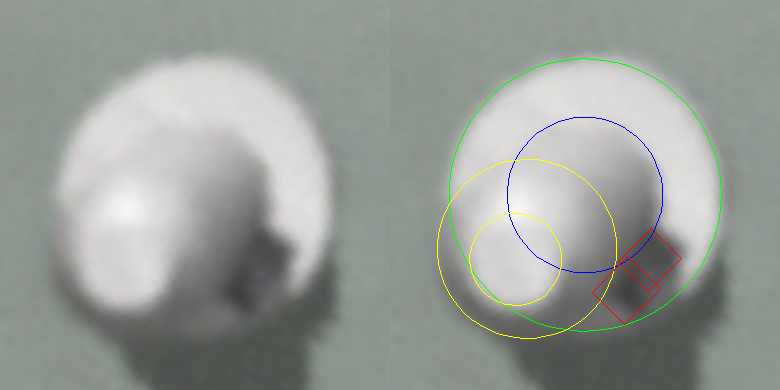

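The overlay confirms the shaft axis at (0.5857, −0.1742). The key-top depth spans −24° to −50°, so the key is at about −37° in the world frame. Now to the pulley.

{"api": "servo_tool", "payload": {"moves": [[[0,0,0],[0.014,-0.045,0],100],[[0,0,0],[0.014,-0.045,0],100],[[0,0,0],[0.014,-0.045,0],100],[[0,0,0],[0.014,-0.045,0],100],[[0,0,0],[0.014,-0.045,0],100],[[0,0,0],[0.014,-0.045,0],100],[[0,0,0],[0.014,-0.045,0],100],[[0,0,0],[0.014,-0.045,0],100],[[0,0,0],[0.014,-0.045,0],100],[[0,0,0],[0,0,0.03],100],[[0,0,0],[0,0,0],100],[[0,0,0],[0,0,0],100]]}}

```text
time: 3.5
ee_pos: [0.512, 0.2535, 0.2017]
tcp_rot: [-179.7, 0.0, 26.2]
wrist_force: [-0.2, -0.6, 0.8]
opening: 0.0854
grasp_force: 0.0
```

```bash
python3 - <<'E'
from h import *
c=calibration("wrist");o=get_obs();im,d=camera("wrist")
print(o["ee_pos"],o["tcp_rot"],"cam",-c["R"].T@c["t"])
for k in("pulley","pulley_boss"):
    for r in mark_of(k,"wrist")[:2]: print(k,r["score"],toworld(c,r["xyz"]).round(4))
P=wpts(d,c);C=np.array([.5085,.2585])
m=(np.hypot(*(P[:,:2]-C).T)<.04)&(P[:,2]>.042)&(P[:,2]<.052);Q=P[m]
(cx,cy),R=cv2.minEnclosingCircle(Q[:,:2].astype(np.float32)*1000);print(m.sum(),cx,cy,R,np.median(Q[:,2]))
C=np.array([cx,cy])/1000
g=cv2.convertScaleAbs(im,alpha=2.0);n=390;half=.03
A=ortho(g,c,C[0],C[1],.046,half,n)[...,::-1].copy();B=A.copy();k=(n-1)/(2*half)
for r in(.022,.0115,.017):cv2.circle(B,(195,195),int(r*k),(0,255,0))
cv2.imwrite("pics/p1.png",np.hstack([A,B]))
E
```

```text
[0.51198556 0.25353244 0.20174844] [-1.79706436e+02  4.03344480e-02  2.62418750e+01] cam [0.57588096 0.28474053 0.34514378]
pulley 0.94 [0.508  0.2595 0.0026]
pulley_boss 0.77 [0.5126 0.2634 0.038 ]
1047 509.1496276855469 260.8683166503906 22.23248863220215 0.046783544619746605
```

View pics/p1.png

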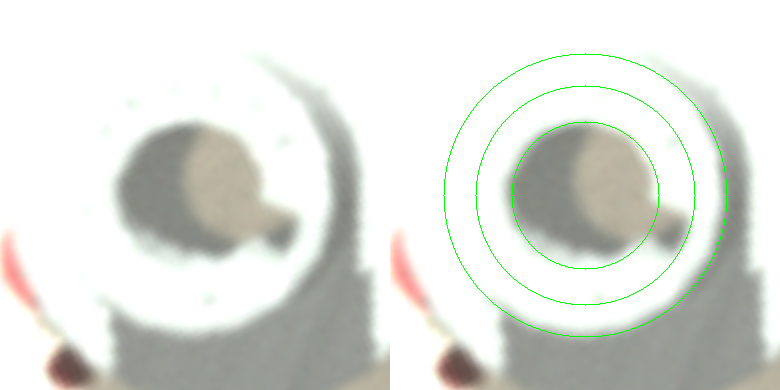

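Bore centre is near (192,193) in the crop, i.e. world ≈ (0.509, 0.261). The keyway tip is near (290,231), about −21° in the world frame.

{"api": "servo_tool", "payload": {"moves": [[[0,0,0],[0,-0.008,0.03],100],[[0,0,0],[0,0,0.04],100],[[0,0,0],[0,0,0.04],100],[[0,0,0],[0,0,0.03],100],[[0,0,0],[0,0,0.02],100],[[0,0,0],[0,0,0.012],100],[[0,0,0],[0,0,0.009],100],[[0,0,0],[0,0,0],100],[[0,0,0],[0,0,0],100]]}}

```text
time: 4.55
ee_pos: [0.5107, 0.2594, 0.0215]
tcp_rot: [-179.5, -0.1, 26.7]
wrist_force: [0.1, 0.5, -0.2]
opening: 0.0853
grasp_force: 0.0
```

```bash
python3 - <<'E'
from h import *
o=get_obs();print(o["ee_pos"],o["tcp_rot"],o["wrist_force"])
A=cv2.imread("pics/p1.png")[:,:390];g=A.min(2)
for x0,y0 in((192,193),(195,195)):
  for r in(13,14,15,16):
    t=np.radians(np.arange(-70,30,1.));k=389/60
    x=x0+r*k*np.cos(t);y=y0-r*k*np.sin(t)
    v=cv2.remap(g,x[None].astype(np.float32),y[None].astype(np.float32),1)[0]
    w=np.degrees(t[v<215]);print(r,w.min(),w.max(),w.mean())
E
```

```text
[0.51066051 0.25939475 0.02148182] [-1.79512969e+02 -7.95479945e-02  2.66879896e+01] [ 0.14898689  0.51446643 -0.19214419]
13 -36.0 -9.0 -22.5
14 -36.0 -10.0 -23.0
15 -36.0 -11.0 -23.5
16 -35.0 -11.0 -23.0
13 -36.0 -8.0 -22.0
14 -37.0 -9.0 -23.0
15 -36.0 -10.0 -23.0
16 -35.0 -12.000000000000002 -23.5
```

{"api": "servo_tool", "payload": {"moves": [[[-0.5,0,0],[-0.001,-0.002,0.002],100],[[0,0,0],[0,0,0],50],[[0,0,0],[0,0,0],30],[[0,0,0],[0,0,0],20],[[0,0,0],[0,0,0],20],[[0,0,0],[0,0,0],20],[[0,0,0],[0,0,0],20],[[0,0,0],[0,0,0],20]], "force": 40}}

```text
time: 5.35
ee_pos: [0.5094, 0.2589, 0.0189]
tcp_rot: [-179.9, -0.0, 26.9]
wrist_force: [-1.3, 0.6, 4.8]
opening: 0.042
grasp_force: 41.8
```

{"api": "servo_tool", "payload": {"moves": [[[0,0,0],[0,0,-0.01],20],[[0,0,0],[0,0,-0.03],20],[[0,0,0],[0,0,-0.04],20],[[0,0,0],[0,0,-0.04],20],[[0,0,0],[0,0,-0.03],20],[[0,0,0],[-0.005,0.0162,-0.01],20],[[0,0,0],[-0.01,0.033,0],20],[[0,0,0],[-0.0128,0.0421,0],20],[[0,0,0],[-0.0128,0.0421,0],20],[[0,0,0],[-0.0128,0.0421,0],20],[[0,0,0],[-0.0128,0.0421,0],20],[[0,0,0],[-0.0128,0.0421,0],20]]}}

```text
time: 6.55
ee_pos: [0.5556, -0.0115, 0.177]
tcp_rot: [-179.9, 0.1, 26.9]
wrist_force: [1.2, 0.1, -2.4]
opening: 0.0417
grasp_force: 41.5
```

{"api": "servo_tool", "payload": {"moves": [[[0,0,0],[-0.0128,0.0421,0],20],[[0,0,0],[-0.0128,0.0421,0],20],[[0,0,0],[-0.0128,0.0421,0],20],[[0,0,0],[-0.009,0.028,0],20],[[0,0,0],[-0.004,0.009,0],20],[[0,0,0],[0,0,0],20],[[0,0,0],[0,0,0],20],[[0,0,0],[0,0,0],20]]}}

```text
time: 7.35
ee_pos: [0.5841, -0.1766, 0.1777]
tcp_rot: [-179.9, 0.0, 27.0]
wrist_force: [0.2, 0.2, -2.4]
opening: 0.0422
grasp_force: 41.5
```

```bash
cat > held.py <<'E'
from h import *
import sys
from scipy.spatial.transform import Rotation as Ro
from scipy.optimize import least_squares
c=calibration("wrist");o=get_obs();im,d=camera("wrist");np.savez("/tmp/held.npz",im=im,d=d,R=c["R"],t=c["t"])
print(o["time"],o["ee_pos"].round(4),o["tcp_rot"].round(2),o["wrist_force"].round(1),o["opening"],o["grasp_force"])
T=Ro.from_euler('xyz',o["tcp_rot"],degrees=True).as_matrix()
L=(wpts(d,c)-o["ee_pos"])@T
# tool frame: underside at z~+.0193; boss top z~-.0267; rim top z~.005
def fit(z0,z1,rmax,R,nm):
    m=(np.hypot(L[:,0],L[:,1])<rmax)&(L[:,2]>z0)&(L[:,2]<z1);Q=L[m]
    if len(Q)<10:print(nm,len(Q));return
    u=Q[:,:2];r=np.hypot(*u.T)
    # outer-edge points per angle
    a=np.round(np.degrees(np.arctan2(u[:,1],u[:,0]))/6);E=np.array([u[a==k][np.argmax(r[a==k])] for k in np.unique(a)])
    s=least_squares(lambda p:np.hypot(*(E-p).T)-R,[0,0],loss="soft_l1",f_scale=.001)
    print(nm,len(Q),"centre(tool)",s.x.round(4),"z",np.median(Q[:,2]).round(4))
fit(-.031,-.022,.03,.022,"boss top");fit(.001,.011,.05,.040,"rim top")
for k in("pulley_boss","pulley"):
    for r in mark_of(k,"wrist")[:1]: print(k,r["score"],((toworld(c,r["xyz"])-o["ee_pos"])@T).round(4))
# view in tool frame
n=390;half=.05;g=np.linspace(-half,half,n);X,Y=np.meshgrid(g,g)
W=np.stack([X.ravel(),Y.ravel(),np.full(X.size,-.0267)],1)@T.T+o["ee_pos"]
mp=wproj(c,W).reshape(n,n,2);A=cv2.remap(cv2.convertScaleAbs(im,alpha=1.4),mp[...,0],mp[...,1],cv2.INTER_CUBIC)[...,::-1]
cv2.imwrite(sys.argv[1],np.hstack([A,im[:390,125:515,::-1]]))
E
python3 held.py pics/held1.png
```

```text
7.35 [ 0.5841 -0.1766  0.1777] [-1.799e+02  1.000e-02  2.697e+01] [ 0.2  0.2 -2.4] 0.042192983594189604 41.545128151774406
boss top 5739 centre(tool) [ 0.001  -0.0005] z -0.0278
rim top 6340 centre(tool) [ 0.0283 -0.001 ] z 0.0041
pulley_boss 0.75 [ 0.0032 -0.0036 -0.0194]
pulley 0.98 [ 0.0003 -0.0029  0.0177]
```

View pics/held1.png

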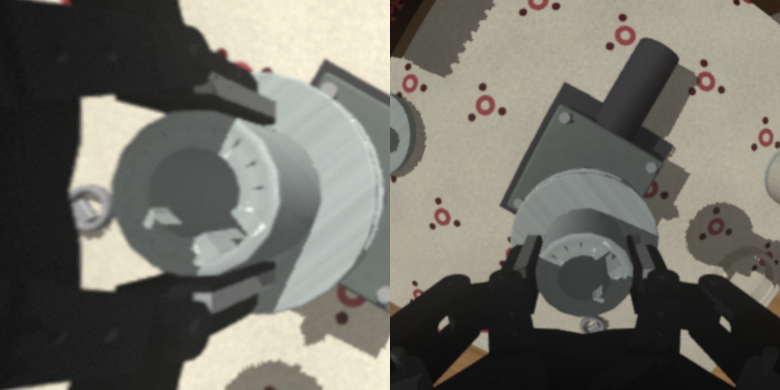

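{"api": "servo_tool", "payload": {"moves": [[[0,0,0],[0.002,-0.001,0],20],[[0,0,4],[0,0,0.01],20],[[0,0,5],[0,0,0.015],20],[[0,0,5],[0,0,0.015],20],[[0,0,0],[0,0,0.005],20],[[0,0,0],[0,0,0],20],[[0,0,0],[0,0,0],20]]}}

```text
time: 8.2
ee_pos: [0.5859, -0.1758, 0.1336]
tcp_rot: [-179.9, -0.0, 13.0]
wrist_force: [0.5, -0.3, -2.9]
opening: 0.0422
grasp_force: 41.5
```

```bash
python3 held.py pics/held2.png; python3 - <<'E'
from h import *
from scipy.spatial.transform import Rotation as Ro
# where shaft tip should appear through the bore: compare in view ortho at z=.104
f=np.load("/tmp/held.npz");c=calibration("wrist");c=dict(c,R=f["R"],t=f["t"])
im=cv2.convertScaleAbs(f["im"],alpha=2.0)
o=get_obs();zt=o["ee_pos"][2]+.0275
n=390;half=.03;A=ortho(im,c,*o["ee_pos"][:2],zt,half,n)[...,::-1].copy();B=A.copy();k=389/.06
cam=-c["R"].T@c["t"];C=np.array([.5857,-.1742]);t=np.linspace(0,6.28,50)
def img(X,z):
    s=(cam[2]-zt)/(cam[2]-z);q=cam[:2]+(X-cam[:2])*s-o["ee_pos"][:2];return np.c_[195+q[:,0]*k,195-q[:,1]*k].round().astype(int)
cs=np.c_[np.cos(t),np.sin(t)]
cv2.polylines(B,[img(C+.005*cs,.104)],True,(0,255,255));cv2.polylines(B,[img(C+.01*cs,.097)],True,(0,160,255))
cv2.polylines(B,[img(o["ee_pos"][:2]+.022*cs,zt)],True,(0,255,0));cv2.polylines(B,[img(o["ee_pos"][:2]+.0115*cs,zt)],True,(0,255,0))
cv2.imwrite("pics/held2.png",np.hstack([A,B]))
E
```

```text
8.2 [ 0.5859 -0.1758  0.1336] [-1.7995e+02 -2.0000e-02  1.3020e+01] [ 0.5 -0.3 -2.9] 0.042154620451402586 41.5229232609272
boss top 5742 centre(tool) [ 0.0009 -0.0008] z -0.0277
rim top 6332 centre(tool) [ 0.0281 -0.0012] z 0.0041
pulley_boss 0.78 [ 0.0017 -0.004  -0.0213]
pulley 0.77 [ 0.0033 -0.0059  0.0166]
```

View pics/held2.png

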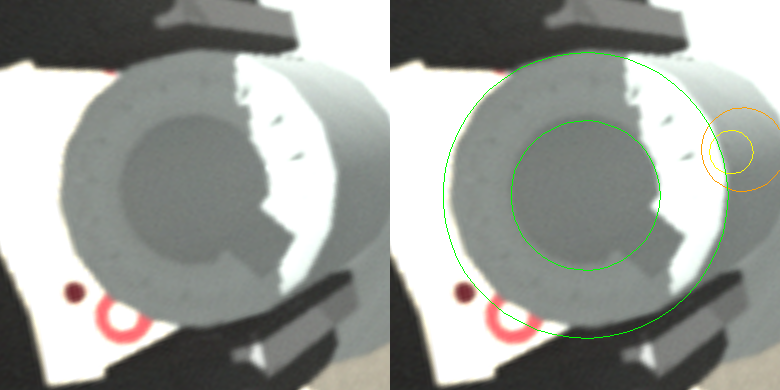

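The held pulley's boss is centred at (198,189) in the crop, +0.6/+1.0 mm from the TCP. Its keyway tip is at (280,258), about −40°, against the key at about −37°. I'll correct both slightly and descend.

{"api": "servo_tool", "payload": {"moves": [[[0,0,-2],[-0.0006,-0.001,0],20],[[0,0,0],[0,0,0],20],[[0,0,0],[0,0,0.005],20],[[0,0,0],[0,0,0.005],20],[[0,0,0],[0,0,0.004],20],[[0,0,0],[0,0,0.003],20],[[0,0,0],[0,0,0.003],20],[[0,0,0],[0,0,0],20]]}}

```text
time: 9.15
ee_pos: [0.5849, -0.175, 0.1123]
tcp_rot: [-179.9, 0.0, 14.9]
wrist_force: [3.0, -0.5, -3.6]
opening: 0.0423
grasp_force: 41.5
```

{"api": "servo_tool", "payload": {"moves": [[[0,0,0],[0.0005,0.0001,0],20],[[0,0,0],[0,0,0.003],20],[[0,0,0],[0,0,0.003],20],[[0,0,0],[0,0,0.003],20],[[0,0,0],[0,0,0.003],20],[[0,0,0],[0,0,0],20]]}}

```text
time: 9.75
ee_pos: [0.5852, -0.1749, 0.1002]
tcp_rot: [-179.9, 0.0, 14.9]
wrist_force: [1.3, -0.0, -2.7]
opening: 0.0419
grasp_force: 41.6
```

Free on the shaft, with the underside at about 0.082. Now gently onto key level in 1 mm steps.

{"api": "servo_tool", "payload": {"moves": [[[0,0,0],[0,0,0.002],20],[[0,0,0],[0,0,0.001],20],[[0,0,0],[0,0,0.001],20],[[0,0,0],[0,0,0.001],20],[[0,0,0],[0,0,0.001],20],[[0,0,0],[0,0,0],20]]}}

```text
time: 10.35
ee_pos: [0.5853, -0.175, 0.0947]
tcp_rot: [-179.9, 0.0, 14.9]
wrist_force: [0.6, -0.3, -2.6]
opening: 0.0422
grasp_force: 41.6
```

{"api": "servo_tool", "payload": {"moves": [[[0,0,0],[0,0,0.001],20],[[0,0,0],[0,0,0],20]]}}

```text
time: 10.55
ee_pos: [0.5853, -0.175, 0.0937]
tcp_rot: [-179.9, 0.0, 14.9]
wrist_force: [0.5, -0.3, -3.0]
opening: 0.042
grasp_force: 41.6
```

{"api": "servo_tool", "payload": {"moves": [[[0,0,0],[0,0,0.001],20],[[0,0,0],[0,0,0.001],20],[[0,0,0],[0,0,0],20]]}}

```text
time: 10.85
ee_pos: [0.5853, -0.1749, 0.0916]
tcp_rot: [-179.9, 0.0, 14.9]
wrist_force: [0.2, 0.1, -3.4]
opening: 0.0421
grasp_force: 41.6
```

{"api": "servo_tool", "payload": {"moves": [[[0,0,0],[0,0,0.0015],20],[[0,0,0],[0,0,0.0015],20],[[0,0,0],[0,0,0.0015],20],[[0,0,0],[0,0,0.0015],20],[[0,0,0],[0,0,0],20]]}}

```text
time: 11.35
ee_pos: [0.5853, -0.175, 0.0855]
tcp_rot: [-179.9, 0.0, 14.9]
wrist_force: [1.9, 0.1, -3.3]
opening: 0.042
grasp_force: 41.6
```

```bash
python3 -c "
from h import *
o=get_obs();print(o['wrist_force'],o['torque'])"
```

```text
[ 1.90079388  0.14192366 -3.26473442] [-0.06743195 -0.1276964  -0.05297599]
```

{"api": "servo_tool", "payload": {"moves": [[[0,0,0],[0.0003,0,0.0015],20],[[0,0,0],[0,0,0.0015],20],[[0,0,0],[0,0,0.0015],20],[[0,0,0],[0,0,0.0015],20],[[0,0,0],[0,0,0.0015],20],[[0,0,0],[0,0,0],20]]}}

```text
time: 11.95
ee_pos: [0.5855, -0.1748, 0.078]
tcp_rot: [-179.9, 0.0, 14.9]
wrist_force: [0.8, 0.7, -3.0]
opening: 0.042
grasp_force: 41.6
```

{"api": "servo_tool", "payload": {"moves": [[[0,0,0],[0,0,0.001],20],[[0,0,0],[0,0,0.001],20],[[0,0,0],[0,0,0],20]]}}

```text
time: 12.25
ee_pos: [0.5855, -0.1748, 0.0761]
tcp_rot: [-179.9, 0.0, 14.9]
wrist_force: [0.7, 0.0, -2.5]
opening: 0.0419
grasp_force: 41.6
```

{"api": "servo_tool", "payload": {"moves": [[[0,0,0],[0,0,0.0008],20],[[0,0,0],[0,0,0.0007],20],[[0,0,0],[0,0,0],20]]}}

```text
time: 12.55
ee_pos: [0.5856, -0.1748, 0.0747]
tcp_rot: [-179.9, 0.0, 14.9]
wrist_force: [0.4, -0.2, -2.8]
opening: 0.0421
grasp_force: 41.6
```

{"api": "servo_tool", "payload": {"moves": [[[0,0,0],[0,0,0.0005],20],[[0,0,0],[0,0,0],20]]}}

```text
time: 12.75
ee_pos: [0.5856, -0.1749, 0.0742]
tcp_rot: [-179.9, 0.0, 14.9]
wrist_force: [0.5, -0.2, -2.7]
opening: 0.0422
grasp_force: 41.6
```

{"api": "servo_tool", "payload": {"moves": [[[0,0,0],[0,0,0.0005],20],[[0,0,0],[0,0,0],20]]}}

```text
time: 12.95
ee_pos: [0.5857, -0.1749, 0.074]
tcp_rot: [-179.9, 0.0, 14.9]
wrist_force: [-0.5, -0.6, -1.4]
opening: 0.0419
grasp_force: 41.7
```

{"api": "servo_tool", "payload": {"moves": [[[0,0,0],[0,0,0.0005],20],[[0,0,0],[0,0,0],20]]}}

```text
time: 13.15
ee_pos: [0.5857, -0.1749, 0.0739]
tcp_rot: [-179.9, -0.0, 14.9]
wrist_force: [-2.2, 0.9, 4.0]
opening: 0.0419
grasp_force: 42.3
```

Seated on the shoulder (upward force now). Hold briefly, then release and retreat.

{"api": "servo_tool", "payload": {"moves": [[[0,0,0],[0,0,0],20],[[0,0,0],[0,0,0],60],[[0,0,0],[0,0,0],80],[[0,0,0],[0,0,0],100],[[0,0,0],[0,0,0],100],[[0,0,0],[0,0,0],100]]}}

```text
time: 13.75
ee_pos: [0.5856, -0.1749, 0.0732]
tcp_rot: [-179.9, 0.0, 14.9]
wrist_force: [-0.6, -0.6, -0.0]
opening: 0.0855
grasp_force: 0.0
```

{"api": "servo_tool", "payload": {"moves": [[[0,0,0],[0,0,-0.005],100],[[0,0,0],[0,0,-0.01],100],[[0,0,0],[0,0,-0.025],100],[[0,0,0],[0,0,-0.04],100],[[0,0,0],[0,0,-0.04],100],[[0,0,0],[0,0,-0.02],100],[[0,0,0],[0,0,0],100],[[0,0,0],[0,0,0],100]]}}

```text
time: 14.55
ee_pos: [0.5859, -0.1751, 0.2138]
tcp_rot: [-180.0, -0.0, 14.9]
wrist_force: [0.3, 1.0, -1.2]
opening: 0.0855
grasp_force: 0.0
```

```bash
python3 - <<'E'
from h import *
c=calibration("wrist");o=get_obs();im,d=camera("wrist");print(o["time"],o["ee_pos"],o["opening"])
P=wpts(d,c);C=np.array([.5857,-.1745]);r=np.hypot(*(P[:,:2]-C).T)
for nm,lo,hi in(("boss top (expect .101)",.013,.021),("rim top (.069)",.025,.038),("shaft tip(.104)",0,.004)):
    m=(r>lo)&(r<hi)&(P[:,2]>.06);print(nm,m.sum(),np.median(P[m,2]))
for k in("pulley","idler"):
    for q in mark_of(k,"wrist")[:1]: print(k,q["score"],toworld(c,q["xyz"]).round(4))
cv2.imwrite("pics/end.png",im[...,::-1])
E
```

```text
14.55 [ 0.58590308 -0.175085    0.21380161] 0.08546554486868535
boss top (expect .101) 5058 0.29658952923360904
rim top (.069) 12342 0.3055709272500836
shaft tip(.104) 66 0.10499752732792879
pulley 0.81 [ 0.5847 -0.173   0.0579]
idler 0.66 [0.5255 0.0681 0.0067]
```

View pics/end.png

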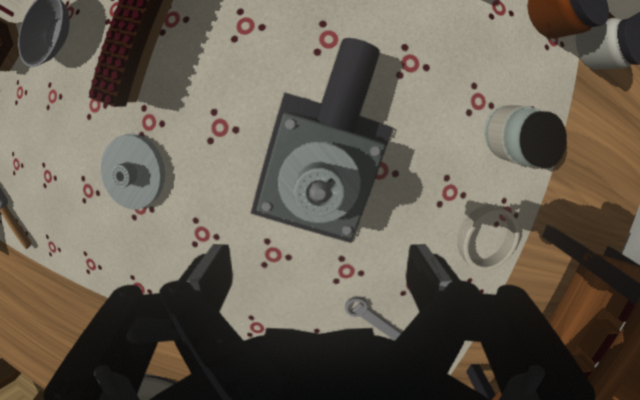

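The pulley sits flat on the drive at (320,187), with the shaft tip just above the boss. Its mark reads z ≈ 0.058, the fingers are clear, and the other things in view are undisturbed.

```bash
python3 -c "
from workcell import job_done
print(job_done())"
```

```text
the job is handed in; nothing more can be done
None
```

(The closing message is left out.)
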